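Extend the telescoping pointer and draw it from its holder

ROBOT

A 7-joint arm with a two-finger parallel gripper is mounted at the origin on the work surface. World frame = base frame: x ahead of the robot, y to its left, z up, the work surface at z = 0. Lengths are in m, angles in rad, forces in N, time in s.
With the tool pointing down it reaches from about 0.4 to 0.875 m from the base axis. Payload 6.5 kg.
Tool frame: the origin (TCP) lies midway between the tips of the shut fingers; the grasp point (between the pads) lies 19 mm behind it; z points along the fingers, y is the line along which they close (so a half turn about z gives the same grasp; the last joint's range is limited). The gripper opens to 88 mm and grips with 3 to 60 N. Pads are 18 mm wide; open, the fingers measure 123 mm over their backs; the gripper's body (75 mm by 187 mm) begins 45 mm behind the grasp point.
Start: joints at [-1.271, 0.536, -0.004, 1.538, 0.003, 1.067, -0.071], TCP at [0.232, 0.607, 0.239] pointing down, gripper open.
Joint ranges: [-2.7, 2.7], [-0.37, 2.16], [-1.27, 1.26], [0.24, 2.4], [-1.31, 4.45], [0.19, 1.91], [-2.76, 2.76]. Speed limits (rad/s): [2.39, 2.39, 3.14, 3.14, 3.14, 3.14, 3.14].

INTERFACE

Orientations are given as a 3x3 rotation matrix whose columns are the frame's x, y, z axes.
In Python, from cell import env, optics gives the robot as it stands. The module is installed in compiled form; this text tells all that it offers.
- The arm moves only by the tool jog_arm, never from a script. Its argument "increments" is a list that holds one entry, the list of rows, each a list of 5 numbers: the shift along the tool's x, y, z normalised to -1 to 1, where 1 is 0.3 m, then the turn about the tool's z normalised to -1 to 1, where 1 is 180 degrees, then the opening, from -1 (shut) to 1 (fully open). A call has exactly 8 rows; each row is the pose to reach, as a shift and turn from the pose commanded when the call began, along the tool's axes at that moment, turning the shorter way round; what a row does not reach only later rows make up. A row lasts 1/10 s, in which the tool goes at most 50 mm and 8.59 degrees, less where a joint would pass 70% of its speed; a pose out of reach is approached as far as the arm can. A call with a number of a shift or a turn outside -1 to 1 is refused whole. A call with a gripper value outside its range is refused whole. The fingers move at their own pace and stop on an object; "grip_force" is the grip in N (left out, the last holds). Time passes only in rows, so rows that repeat a pose let the fingers close, or fill a call up. It gives the time, the measured TCP pose, the force, the opening and the grip force at its end, in the units of the state.
- env.get_obs(): the state, without advancing time (a new reading comes with each control period).
- optics.read_camera(name): name is "scene" or "side" or "wrist"; returns a dict with "img" (420x560x3 uint8, red, green, blue), "range_z" (420x560 float32, m along the optical axis (not along the pixel's ray), 0 where there is no reading), "camera_matrix" (3x3 intrinsics, pixels), "k1" (the pictures are not rectified: a ray, as slopes to the right and down, at radius r is drawn at 1 + k1 r^2 times it, then the intrinsics apply), "pose" (4x4, takes a point from camera to world coordinates). Camera axes: x right, y down, z forward; pixel columns grow to the right and rows downward; lengths in m; the calibration is good to about 2 mm. A picture is of the moment at which its call begins.
- env.hand_in(): hands the job in; it is judged then, once.
The state is a dict: "time": time; "q": joint angles; "qvel": joint speeds; "joint_efforts": joint torques, N m; "tcp_pos": TCP position; "ee_rot": TCP orientation; "contact_force": force on the tool from outside, world axes, zero at the start; "torque": the same for the moment, N m; "grip_width": finger opening in m; "gripper_force": force on a finger pad.
Only numpy, scipy, OpenCV 4.12 (cv2) and the standard library are available. Lean on these libraries where they do the work, as an engineer would, in place of code of your own. Each camera call takes 0.05 s, during which the arm holds its last target. There are 200 camera calls.

TASK

Take the telescoping pointer by its head with the release button squeezed in, and pull the head straight up, through the first stop to the second, while the weighted handle still stands in its wooden holder. Then draw the fully extended pointer up out of the holder and finish still holding it by the head, steady and hanging upright with its foot a little (two centimetres or more) above the holder's rim, ready to be handed over. Leave the toys around it where they stand.

Things in the scene. Friction and masses are not known exactly. Their poses are not given: they have to be found in the camera images.
- holder: Upright round wooden cup, 50 mm across and 60 mm tall on an 84 mm round, 8 mm thick foot plate, screwed to the ledge (cannot move). Origin: centre of its underside, z up. The bore is 32 mm wide and its floor lies 8 mm above the origin.
- holder_rim (a point): Centre of the holder's mouth, 60 mm above the ledge.
- pointer: The pointer's handle: dark steel cylinder 27 mm across, 100 mm long, 0.34 to 0.45 kg, loose, upright in the holder's bore with about 2 mm of play all round. Origin: centre of its foot; z up along the pointer. A middle tube (18 mm across) and a top tube (12 mm, carrying the head) slide out of its upper end with under 2 N; only the handle's weight keeps it in the holder.
- pointer_foot (a point): Centre of the handle's foot face (same point as the origin of pointer).
- pointer_head (a point): Centre of the black box-shaped head on top: 36 mm along its x, 22 mm along its y, 30 mm tall; 127 mm above the foot when shut, leaving a 12 mm neck (12 mm thick) above the handle. The grey button (14 wide, 20 tall) stands 5 mm out of the +x face. Gripping the head's middle across x, one finger on the button, one on the -x face, squeezes the button in; gripping across y does not.
- pointer_button (a joint): Travel of the button into the head: 0 out, 0.005 flush. Sprung: 2 N to start, 7 N when flush; springs out when let go. While shut, a latch locks the head to the handle until the button is more than 0.003 in: pulled with the button out, the whole pointer comes up shut. Fingers must not clamp the handle as well.
- pointer_top (a joint): How far the top tube is out of the middle tube, m: 0 shut, 0.050 fully out. It slides the easier and comes out first: its end is the first stop.
- pointer_mid (a joint): How far the middle tube is out of the handle, m: 0 shut, 0.055 fully out. When both tubes are fully out (head 105 mm higher than when shut) the pointer is at its second stop; pulling on lifts the handle.
- tiers: Bystander: three stacked round plastic tiers, 124 mm across, 110 mm tall. Origin: centre of the underside.
- rod_mug: Bystander: ceramic mug with rods in it, 82 mm across, 92 mm tall, handle at its +y, rods up to 157 mm high. Origin: centre of the underside.
- burr: Bystander: wooden burr puzzle, 72 mm in each direction. Origin: centre of the underside.
- maze_ball: Bystander: clear maze ball, 100 mm across, on a small white base, 106 mm tall in all. Origin: centre of the underside.
Mind the look-alikes: they are no part of the job. Leave any purple or red look-alike of the holder alone.

How it is judged:
By the outcome, as a careful person would: the job done as asked, in the order asked, and still so for the second after the job is handed in, while the arm keeps its last pose, push and grip.
It also fails if it takes over 35 s, if anything falls off the work surface, if the arm or the gripper's body presses on something with over 40 N, if the wrist force passes 120 N, or if a joint passes its speed limit or range.

## Working session

There is one attempt and no reset: what is moved stays moved. The work goes in short steps, Python scripts to look and compute and a tool call to move; the robot and the scene stay as the last step left them, time stands still between calls to the robot, and variables do not carry over. Pictures are saved under pics/ and viewed, at most 10 in all, crops included, and the job is handed in when it is done.

Besides the shell and the picture viewer there is one more tool, called by a JSON object that holds its "method" and its "body", one argument or row to a line. jog_arm: Moves the arm, as the interface text tells. Scaled input: -1 to 1 covers 0.3 m each way for a shift and 180 degrees each way for a turn. Its arguments: {"type":"object","properties":{"increments":{"type":"array"},"grip_force":{"type":"number"}},"required":["increments"]}

```bash
mkdir -p pics; cat > h.py <<'E'
import numpy as np, cv2
from cell import env, optics
def cap(n,f):
    d=optics.read_camera(n); cv2.imwrite('pics/'+f+'.png',d['img'][:,:,::-1]); np.savez('pics/'+f+'.npz',**{k:np.array(v) for k,v in d.items()}); return d
def world(d):
    K=d['camera_matrix'];k1=float(d['k1']);h,w=d['range_z'].shape
    u,v=np.meshgrid(np.arange(w),np.arange(h))
    p=np.stack([u,v],-1).reshape(-1,1,2).astype(float)
    n=cv2.undistortPoints(p,K,np.array([k1,0,0,0.])).reshape(h,w,2)
    z=d['range_z'];P=np.stack([n[...,0]*z,n[...,1]*z,z],-1)
    return P@d['pose'][:3,:3].T+d['pose'][:3,3]
E
python3 - <<'E'
from h import *
for n in ['scene','side']:
    d=cap(n,n+'0'); print(n,d['pose'].round(2).tolist(),d['k1'])
o=env.get_obs();print(o['time'],o['tcp_pos'],o['ee_rot'],o['contact_force'],o['grip_width'])
E
```

```text
scene [[-0.88, 0.37, -0.3, 1.05], [0.48, 0.67, -0.57, 0.84], [-0.0, -0.65, -0.76, 1.26], [0.0, 0.0, 0.0, 1.0]] -0.017085517803322164
side [[0.96, -0.19, 0.21, 0.26], [-0.28, -0.63, 0.72, -1.12], [-0.01, -0.75, -0.66, 1.12], [0.0, 0.0, 0.0, 1.0]] 0.025957217409287397
0.1 [0.23232396 0.60649064 0.23790419] [[-9.33856254e-01  3.57648279e-01 -4.52537645e-04]
 [ 3.57648548e-01  9.33855055e-01 -1.50110032e-03]
 [-1.14261381e-04 -1.56366136e-03 -9.99998771e-01]] [ 0.14803388  0.29142722 -0.10053973] 0.08855541164619318
```

View pics/scene0.png

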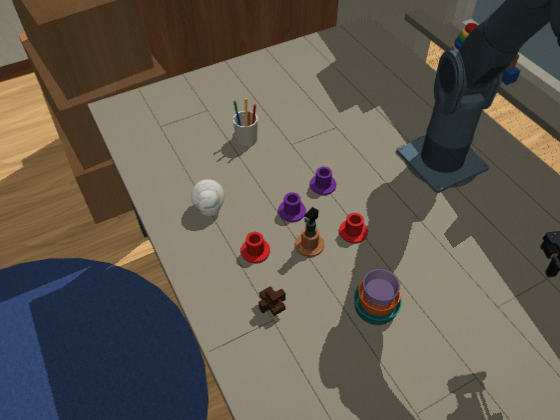

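View pics/side0.png

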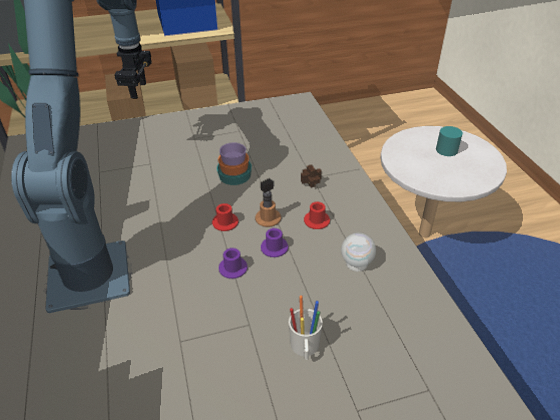

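The pointer stands in the tan holder, with its head at about (312,214) in scene and (267,185) in side. Next I measure the head.

```bash
python3 - <<'E'
from h import *
ims=[]
for f,c in [('scene0',(312,225)),('side0',(267,200))]:
    d=dict(np.load('pics/'+f+'.npz'));W=world(d);x,y=c
    im=d['img'][y-36:y+36,x-36:x+36,::-1];ims.append(cv2.resize(im,(400,400),interpolation=cv2.INTER_CUBIC))
    sub=W[y-45:y+45,x-45:x+45].reshape(-1,3);col=d['img'][y-45:y+45,x-45:x+45].reshape(-1,3).astype(int)
    print(f,'table',np.median(W[y-45:y+45,x-45:x+45,2]))
    a=sub[sub[:,2]>.115]; print('head n',len(a),a.min(0),a.max(0))
    t=sub[sub[:,2]>a[:,2].max()-.006]
    (cx,cy),(w,h),ang=cv2.minAreaRect((t[:,:2]*1000).astype(np.float32)); print('top',len(t),cx,cy,w,h,ang,t.mean(0))
    for p,q in zip(sub,col):
        if p[2]>.115: print((p*1000).round().astype(int).tolist(),q.tolist(),end=';')
    print()
    m=(sub[:,2]>.05)&(sub[:,2]<.066)&(col[:,0]>col[:,2]+40)&(col[:,1]>col[:,0]*.45)
    r=sub[m]; print('rim',len(r),r.min(0),r.max(0))
cv2.imwrite('pics/crop.png',np.hstack(ims))
E
```

```text
scene0 table 0.0007303289302316163
head n 198 [0.53784749 0.07290111 0.11958855] [1.04514349 0.83920095 1.25712168]
top 20 1045.1434326171875 839.200927734375 0.0 0.0 0.0 [1.04514349 0.83920095 1.25712168]
[1045, 839, 1257] [145, 138, 120];[1045, 839, 1257] [148, 141, 123];[1045, 839, 1257] [44, 20, 57];[1045, 839, 1257] [146, 140, 123];[548, 74, 150] [110, 104, 92];[544, 73, 147] [52, 48, 42];[543, 76, 149] [70, 67, 59];[551, 74, 149] [108, 103, 88];[548, 75, 147] [52, 49, 45];[547, 78, 150] [22, 21, 23];[545, 79, 149] [23, 23, 22];[543, 81, 150] [49, 46, 43];[1045, 839, 1257] [146, 138, 120];[557, 78, 152] [111, 106, 93];[555, 80, 152] [55, 51, 47];[551, 80, 150] [20, 19, 20];[548, 80, 148] [16, 17, 17];[545, 80, 147] [17, 18, 18];[543, 81, 147] [19, 19, 19];[541, 83, 148] [31, 29, 28];[538, 84, 147] [55, 52, 47];[559, 77, 148] [110, 104, 91];[558, 81, 151] [50, 47, 42];[555, 81, 149] [20, 19, 19];[553, 82, 149] [22, 21, 21];[550, 83, 149] [17, 16, 17];[549, 86, 152] [19, 18, 17];[545, 85, 147] [18, 16, 16];[545, 90, 153] [21, 19, 20];[541, 89, 149] [21, 21, 20];[538, 89, 147] [31,
[... 9959 characters left out ...]
 [72, 71, 73];[558, 82, 117] [86, 85, 87];[547, 73, 123] [56, 57, 54];[261, -1121, 1118] [114, 110, 102];[261, -1121, 1118] [151, 146, 136];[261, -1121, 1118] [152, 147, 137];[261, -1121, 1118] [81, 81, 84];[261, -1121, 1118] [153, 148, 137];[261, -1121, 1118] [99, 95, 89];[261, -1121, 1118] [152, 149, 138];[261, -1121, 1118] [150, 151, 139];[261, -1121, 1118] [152, 147, 136];[261, -1121, 1118] [150, 147, 136];[261, -1121, 1118] [107, 42, 42];[261, -1121, 1118] [153, 148, 137];[261, -1121, 1118] [151, 146, 135];[261, -1121, 1118] [152, 148, 137];[261, -1121, 1118] [156, 152, 141];[261, -1121, 1118] [151, 147, 136];
rim 200 [0.42018166 0.04447137 0.05000199] [0.69102249 0.36119959 0.06592269]
```

View pics/crop.png

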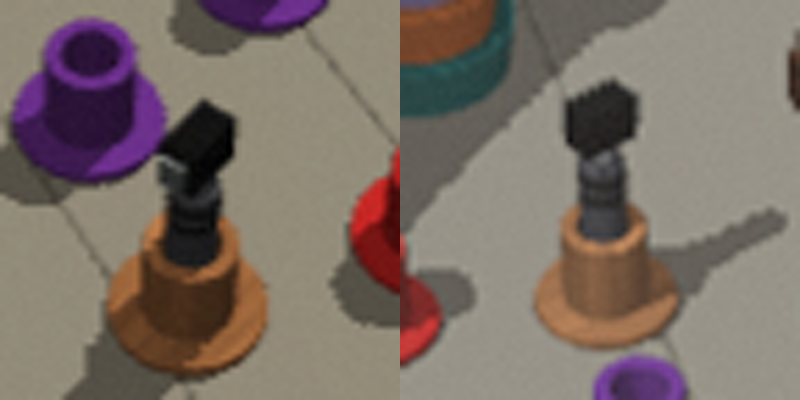

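Pointer head is near (0.558, 0.089), top at z = 0.150, with the button on its +x/+y side (scene crop (170,170)). I fit the box for yaw and work out the first move.

```bash
cat > fit.py <<'E'
from h import *
from scipy.optimize import least_squares
def sdf(p,h):
    q=abs(p)-h; return np.linalg.norm(np.maximum(q,0),axis=1)+np.minimum(q.max(1),0)
def res(t,P):
    c,s=np.cos(t[3]),np.sin(t[3]); L=(P-t[:3])@np.array([[c,-s,0],[s,c,0],[0,0,1]])
    return np.minimum(sdf(L,np.array([.018,.011,.015])),sdf(L-[.0205,0,0],np.array([.0025,.007,.010])))
def fit(P,t0,th=range(0,360,30)):
    best=min((least_squares(res,[*t0,np.radians(a)],args=(P,),loss='soft_l1',f_scale=.002,x_scale=[.01,.01,.01,.3]) for a in th),key=lambda r:r.cost)
    return best.x[:3].round(4),np.degrees(best.x[3]).round(1)%360,best.cost*1e6
E
python3 - <<'E'
from fit import *
A=[]
for f in ['scene0','side0']:
    W=world(dict(np.load('pics/'+f+'.npz'))).reshape(-1,3)
    P=W[(np.hypot(W[:,0]-.558,W[:,1]-.089)<.032)&(W[:,2]>.121)&(W[:,2]<.16)]; A.append(P); print(f,len(P),fit(P,[.558,.089,.135]))
print(fit(np.vstack(A),[.558,.089,.135]))
E
```

```text
scene0 174 (array([0.5569, 0.088 , 0.1347]), np.float64(23.3), np.float64(181.08797914233986))
side0 153 (array([0.5569, 0.0887, 0.1373]), np.float64(22.1), np.float64(190.5610649038662))
(array([0.557 , 0.0883, 0.1358]), np.float64(22.6), np.float64(427.604592101164))
```

{"method": "jog_arm", "body": {
  "increments": [
    [[-0.16,-0.14,0,0.04,1],[-0.32,-0.2,0,0.08,1],[-0.48,-0.33,0,0.12,1],[-0.64,-0.46,0,0.16,1],[-0.8,-0.59,0,0.2,1],[-0.92,-0.72,0,0.2,1],[-1,-0.86,0,0.2,1],[-1,-1,0,0.2,1]]
  ]
}}

```text
time: 0.9
tcp_pos: [0.4069, 0.2538, 0.2387]
ee_rot: [[-0.544, 0.839, 0.001], [0.839, 0.544, -0.0], [-0.001, 0.001, -1.0]]
contact_force: [0.1, -0.8, 1.0]
grip_width: 0.0881
gripper_force: 0.0
```

{"method": "jog_arm", "body": {
  "increments": [
    [[-0.2,0.05,0,0.03,1],[-0.35,0.1,0,0.056,1],[-0.5,0.15,0,0.056,1],[-0.6,0.187,0,0.056,1],[-0.64,0.187,0,0.056,1],[-0.64,0.187,0,0.056,1],[-0.64,0.187,0,0.056,1],[-0.64,0.187,0,0.056,1]]
  ]
}}

```text
time: 1.7
tcp_pos: [0.5557, 0.1276, 0.2386]
ee_rot: [[-0.393, 0.92, -0.001], [0.92, 0.393, 0.001], [0.001, -0.001, -1.0]]
contact_force: [-0.7, 0.3, -0.3]
grip_width: 0.0879
gripper_force: 0.0
```

```bash
python3 - <<'E'
from fit import *
d=cap('wrist','w1');W=world(d).reshape(-1,3)
P=W[(np.hypot(W[:,0]-.557,W[:,1]-.088)<.032)&(W[:,2]>.121)&(W[:,2]<.16)]
print(len(P),fit(P,[.557,.088,.135]) if len(P) else 0,d['pose'].round(3).tolist())
o=env.get_obs();print(o['tcp_pos'],np.degrees(np.arctan2(o['ee_rot'][1][1],o['ee_rot'][0][1])),o['q'])
E
```

```text
2049 (array([0.5553, 0.089 , 0.1344]), np.float64(22.7), np.float64(257.52169832992024)) [[0.919, 0.377, 0.11, 0.527], [0.393, -0.882, -0.259, 0.195], [-0.001, 0.282, -0.96, 0.384], [0.0, 0.0, 0.0, 1.0]]
[0.55589348 0.12750359 0.23870229] 23.124124942416834 [-0.56802928  0.41338487  0.34590489  1.77083704 -0.16529999  0.98624341
  0.24621629]
```

View pics/w1.png

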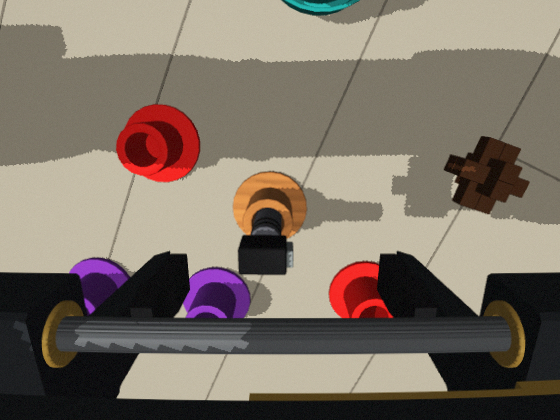

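The wrist picture shows the head at (263,253) with the button on its right at (289,253), and the fingers line up with that axis. I centre over it and descend.

{"method": "jog_arm", "body": {
  "increments": [
    [[-0.06,-0.025,0,0,1],[-0.119,-0.051,0,-0.002,1],[-0.119,-0.051,0.1,0,1],[-0.119,-0.051,0.2,0,1],[-0.119,-0.051,0.28,0,1],[-0.119,-0.051,0.34,0,1],[-0.119,-0.051,0.38,0,1],[-0.119,-0.051,0.405,0,1]]
  ],
  "grip_force": 25
}}

```text
time: 2.55
tcp_pos: [0.5563, 0.0877, 0.1166]
ee_rot: [[-0.391, 0.92, -0.001], [0.92, 0.391, 0.0], [0.0, -0.001, -1.0]]
contact_force: [-0.7, 0.2, 0.5]
grip_width: 0.0883
gripper_force: 0.0
```

{"method": "jog_arm", "body": {
  "increments": [
    [[0,0,0,0,1],[0,0,0,0,0.3],[0,0,0,0,0.1],[0,0,0,0,-0.1],[0,0,0,0,-0.3],[0,0,0,0,-0.5],[0,0,0,0,-0.7],[0,0,0,0,-1]]
  ],
  "grip_force": 25
}}

```text
time: 3.35
tcp_pos: [0.5567, 0.0867, 0.1172]
ee_rot: [[-0.39, 0.921, -0.001], [0.921, 0.39, -0.0], [0.0, -0.001, -1.0]]
contact_force: [-0.5, -0.1, 3.1]
grip_width: 0.0359
gripper_force: 25.0
```

```bash
python3 - <<'E'
from h import *
a=cap('wrist','w2');b=cap('side','s2')
o=env.get_obs();print({k:np.round(o[k],4).tolist() for k in ['time','tcp_pos','contact_force','torque','grip_width','gripper_force']})
c=cv2.resize(b['img'][140:240,220:320],(420,420),interpolation=cv2.INTER_CUBIC)
cv2.imwrite('pics/v2.png',cv2.resize(np.hstack([a['img'],c]),(798,342))[:,:,::-1])
E
```

```text
{'time': 3.45, 'tcp_pos': [0.5567, 0.0866, 0.1172], 'contact_force': [-0.0222, 0.457, 1.5714], 'torque': [-0.2, 0.2864, -0.0487], 'grip_width': 0.0356, 'gripper_force': 25.0003}
```

View pics/v2.png

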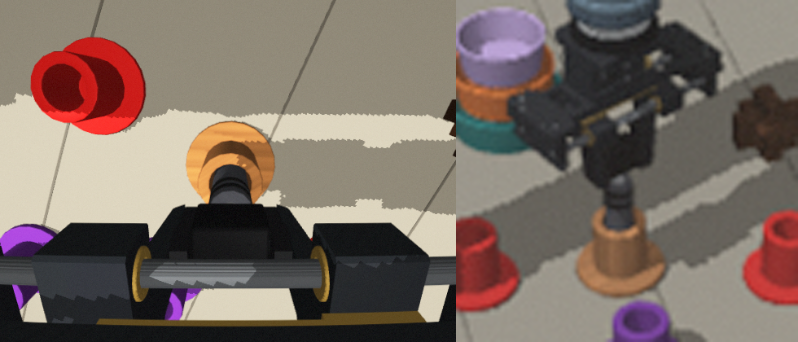

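The grip is at 36 mm, which means the button is flush and the handle isn't clamped. Now a slow pull up toward the first stop.

{"method": "jog_arm", "body": {
  "increments": [
    [[0,0,-0.015,0,-1],[0,0,-0.03,0,-1],[0,0,-0.045,0,-1],[0,0,-0.06,0,-1],[0,0,-0.075,0,-1],[0,0,-0.09,0,-1],[0,0,-0.105,0,-1],[0,0,-0.12,0,-1]]
  ]
}}

```text
time: 4.25
tcp_pos: [0.5568, 0.0868, 0.1536]
ee_rot: [[-0.39, 0.921, -0.0], [0.921, 0.39, -0.0], [-0.0, -0.0, -1.0]]
contact_force: [-1.2, -0.5, -1.4]
grip_width: 0.0356
gripper_force: 25.0
```

```bash
cat > look.py <<'E'
from h import *
import sys
t=sys.argv[1]
L=[]
for n,(r0,r1,c0,c1) in [('side',(110,240,210,340)),('scene',(140,270,240,370))]:
    a=cap(n,n+t); L.append(cv2.resize(a['img'][r0:r1,c0:c1],(400,400),interpolation=cv2.INTER_CUBIC))
cv2.imwrite('pics/v'+t+'.png',np.hstack(L)[:,:,::-1])
o=env.get_obs();print({k:np.round(o[k],4).tolist() for k in ['time','tcp_pos','contact_force','torque','grip_width','gripper_force']})
E
python3 look.py 3
```

```text
{'time': 4.35, 'tcp_pos': [0.557, 0.0867, 0.1538], 'contact_force': [-0.8934, -0.734, 0.2287], 'torque': [-0.2118, 0.4529, -0.0099], 'grip_width': 0.0359, 'gripper_force': 25.0}
```

View pics/v3.png

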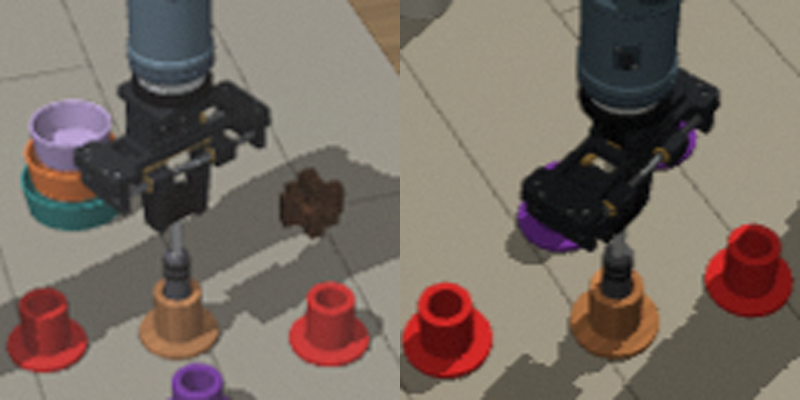

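The top tube is sliding out at (175,240) in the side view and the handle stays down. I continue through the first stop.

{"method": "jog_arm", "body": {
  "increments": [
    [[0,0,-0.02,0,-1],[0,0,-0.04,0,-1],[0,0,-0.06,0,-1],[0,0,-0.08,0,-1],[0,0,-0.1,0,-1],[0,0,-0.12,0,-1],[0,0,-0.14,0,-1],[0,0,-0.16,0,-1]]
  ]
}}

```text
time: 5.15
tcp_pos: [0.5569, 0.0868, 0.2017]
ee_rot: [[-0.39, 0.921, 0.0], [0.921, 0.39, 0.0], [0.0, 0.0, -1.0]]
contact_force: [-1.2, -0.7, -1.2]
grip_width: 0.0359
gripper_force: 25.0
```

{"method": "jog_arm", "body": {
  "increments": [
    [[0,0,-0.01,0,-1],[0,0,-0.02,0,-1],[0,0,-0.03,0,-1],[0,0,-0.04,0,-1],[0,0,-0.05,0,-1],[0,0,-0.06,0,-1],[0,0,-0.06,0,-1],[0,0,-0.06,0,-1]]
  ]
}}

```text
time: 5.95
tcp_pos: [0.557, 0.0868, 0.2194]
ee_rot: [[-0.39, 0.921, 0.0], [0.921, 0.39, 0.0], [-0.0, 0.0, -1.0]]
contact_force: [-0.2, -0.4, -0.2]
grip_width: 0.0359
gripper_force: 25.0
```

```bash
python3 look.py 4
```

```text
{'time': 6.05, 'tcp_pos': [0.557, 0.0868, 0.2192], 'contact_force': [-1.889, -0.491, -0.5545], 'torque': [-0.1457, 0.2014, 0.0281], 'grip_width': 0.0356, 'gripper_force': 25.0}
```

View pics/v4.png

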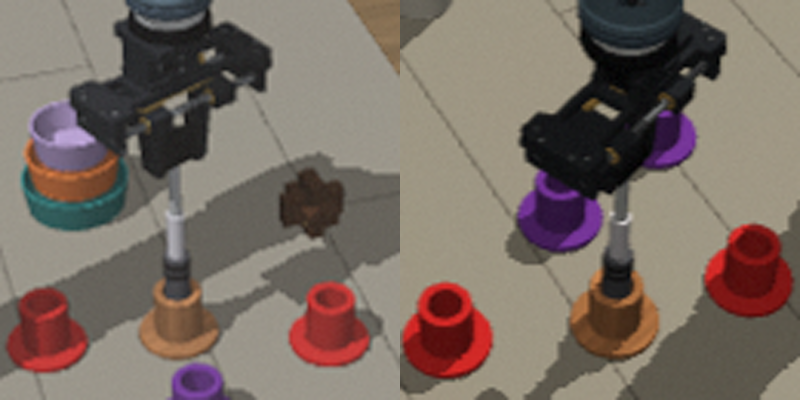

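Both tubes are almost fully out, and the handle is still seated at (177,280). I pass the second stop slowly, then lift out.

{"method": "jog_arm", "body": {
  "increments": [
    [[0,0,-0.01,0,-1],[0,0,-0.02,0,-1],[0,0,-0.03,0,-1],[0,0,-0.045,0,-1],[0,0,-0.06,0,-1],[0,0,-0.075,0,-1],[0,0,-0.09,0,-1],[0,0,-0.105,0,-1]]
  ]
}}

```text
time: 6.85
tcp_pos: [0.5569, 0.0868, 0.2512]
ee_rot: [[-0.39, 0.921, 0.0], [0.921, 0.39, 0.0], [-0.0, 0.0, -1.0]]
contact_force: [-0.4, -0.8, -5.0]
grip_width: 0.036
gripper_force: 25.0
```

{"method": "jog_arm", "body": {
  "increments": [
    [[0,0,-0.02,0,-1],[0,0,-0.045,0,-1],[0,0,-0.07,0,-1],[0,0,-0.095,0,-1],[0,0,-0.12,0,-1],[0,0,-0.145,0,-1],[0,0,-0.165,0,-1],[0,0,-0.18,0,-1]]
  ]
}}

```text
time: 7.65
tcp_pos: [0.557, 0.0868, 0.3054]
ee_rot: [[-0.39, 0.921, 0.0], [0.921, 0.39, 0.0], [-0.0, 0.0, -1.0]]
contact_force: [0.9, 0.5, -4.7]
grip_width: 0.0359
gripper_force: 25.0
```

{"method": "jog_arm", "body": {
  "increments": [
    [[0,0,0,0,-1],[0,0,0,0,-1],[0,0,0,0,-1],[0,0,0,0,-1],[0,0,0,0,-1],[0,0,0,0,-1],[0,0,0,0,-1],[0,0,0,0,-1]]
  ]
}}

```text
time: 8.45
tcp_pos: [0.5569, 0.0868, 0.3047]
ee_rot: [[-0.39, 0.921, -0.0], [0.921, 0.39, -0.0], [-0.0, -0.0, -1.0]]
contact_force: [-0.5, 0.4, -3.7]
grip_width: 0.0359
gripper_force: 25.0
```

```bash
python3 look.py 5; python3 - <<'E'
from h import *
for f in ['scene5','side5']:
    d=dict(np.load('pics/'+f+'.npz'));W=world(d).reshape(-1,3);c=d['img'].reshape(-1,3).astype(int)
    m=(np.hypot(W[:,0]-.557,W[:,1]-.087)<.04)&(W[:,2]>.06)&(W[:,2]<.28)&(c[:,0]-c[:,2]<25)
    P=W[m]
    for z in np.arange(.06,.28,.01):
        s=P[(P[:,2]>=z)&(P[:,2]<z+.01)]
        if len(s): print(f,round(z,3),len(s),s.mean(0)[:2].round(4))
E
```

```text
{'time': 8.55, 'tcp_pos': [0.5569, 0.0868, 0.3047], 'contact_force': [0.4869, -0.3269, -4.1222], 'torque': [-0.0739, 0.0683, -0.0379], 'grip_width': 0.036, 'gripper_force': 24.9994}
scene5 0.08 2 [0.5543 0.0973]
scene5 0.09 14 [0.5627 0.0959]
scene5 0.1 17 [0.5626 0.0974]
scene5 0.11 23 [0.5616 0.097 ]
scene5 0.12 23 [0.5614 0.0954]
scene5 0.13 21 [0.5621 0.0966]
scene5 0.14 27 [0.5631 0.0961]
scene5 0.15 24 [0.5629 0.0943]
scene5 0.16 21 [0.5618 0.0963]
scene5 0.17 29 [0.562  0.0964]
scene5 0.18 36 [0.5607 0.0935]
scene5 0.19 30 [0.561  0.0935]
scene5 0.2 13 [0.5593 0.0931]
scene5 0.21 18 [0.5604 0.094 ]
scene5 0.22 20 [0.56   0.0933]
scene5 0.23 20 [0.5588 0.0936]
scene5 0.24 21 [0.5605 0.0919]
scene5 0.25 14 [0.5593 0.0915]
scene5 0.26 11 [0.5596 0.0924]
scene5 0.27 12 [0.5587 0.0924]
side5 0.06 2 [0.5786 0.0957]
side5 0.08 1 [0.5679 0.0845]
side5 0.09 16 [0.5532 0.0805]
side5 0.1 24 [0.5553 0.0807]
side5 0.11 18 [0.5549 0.0787]
side5 0.12 26 [0.5544 0.0802]
side5 0.13 22 [0.556  0.0783]
side5 0.14 22 [0.5546 0.0797]
side5 0.15 24 [0.5555 0.0792]
side5 0.16 22 [0.5564 0.0777]
side5 0.17 23 [0.5551 0.0787]
side5 0.18 32 [0.5565 0.0795]
side5 0.19 28 [0.5548 0.082 ]
side5 0.2 13 [0.556  0.0808]
side5 0.21 17 [0.5562 0.0817]
side5 0.22 20 [0.5569 0.0821]
side5 0.23 17 [0.5572 0.0838]
side5 0.24 21 [0.5565 0.0829]
side5 0.25 11 [0.5555 0.0848]
side5 0.26 13 [0.5555 0.0835]
side5 0.27 10 [0.5556 0.0846]
```

View pics/v5.png

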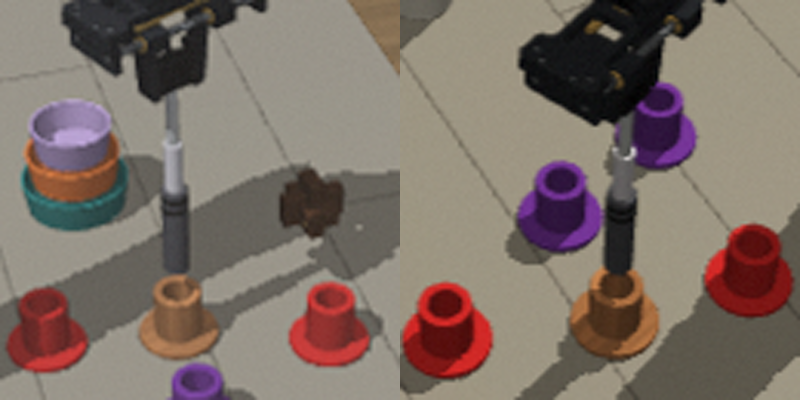

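The pointer hangs upright, fully extended. Its foot (side (175,270)) is at z ≈ 0.09, about 30 mm above the rim.

```bash
python3 -c "
from cell import env
print(env.hand_in())"
```

```text
the job is handed in; nothing more can be done
None
```

The job is handed in: the pointer was pulled out through both stops with its handle still in the holder, then lifted clear. It is held by the head, hanging upright and steady with its foot about 30 mm above the rim. The toys stand where they were.

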